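Unlock the dust cupboard and draw its flap down with the hooked pole

TASK

Free the gilder's dust cupboard by turning the red lock knob on its top a quarter turn clockwise (it has a left-hand thread, so clockwise loosens), then take the blue hooked pole from its rest, put its prong through the brass eye and draw the green flap down until it is fully open. Then unhook the pole and lay it back in both forks of its rest as it lay before, hook end the same way. Never touch the flap with the fingers, for they mark it, and leave everything else on the bench and on the cupboard where it stands.

Things in the scene. Friction and masses are not known exactly. Their poses are not given: they have to be found in the camera images.
- cupboard: Pale wooden dust cupboard fixed on the bench, 220 deep x 300 wide x 300 mm high, turned about the vertical from start to start. Origin: foot of its front face, middle of its width; own +x runs from the front into the cupboard, own y along its width, z up; the front (green flap above, two drawers below) looks along own -x, roughly to the robot's left (+y).
- hinge_mid (a point): Middle of the flap's hinge line, 150 mm above the bench, 6 mm in front of the cupboard's front; the hinge runs along the cupboard's y. Axes as the cupboard's.
- flap_angle (a joint): Angle of the green flap (12 mm thick, 272 wide, 138 mm from hinge to top edge; a 48 mm wide steel tab stands 25 mm above it in the middle). Hinged at its lower edge: 0 = shut, upright; grows as its top swings out (cupboard -x) and down; stop at 1.4 rad = fully open. Friction stays hold it wherever it is left; it takes 1 to 3 N at the eye.
- eye (a point): Centre of the brass eye ring on the flap's outer face, 110 mm up the flap from the hinge and 38 mm out in front of the hinge line, in the middle of the width. Ring in the vertical plane square to the hinge, so its hole runs along the cupboard's y; clear hole 26 mm (a ten-sided ring), bar 6 mm thick. Axes as the cupboard's while the flap is shut, turning with it.
- knob_grip (a point): Centre of the red bar grip of the lock knob, on its vertical axis: bar 56 long x 16 wide x 26 mm high, 40 mm above the cupboard's top, 55 mm behind its front. Own x runs along the bar (-x to the tongue), z up; turns with the knob. A steel tongue 12 mm wide lies below and parallel to the bar, its top 18 mm below this point, reaching 82 mm from the axis.
- lock_knob (a joint): Turn of the lock knob: 0 = locked, bar and tongue square to the cupboard's front; grows clockwise seen from above; loosened at a quarter turn; stop at 1.5 rad. Stays where it is left; takes about 0.06 N m. Until about 0.5 rad the tongue's lip bars the flap's tab at about 0.07 rad of flap angle.
- pole_grip (a point): Centre of the pole's blue handle, where to grip it: 160 long x 18 wide x 20 mm high. Own +x runs along the pole to the hook, z up as it lies. A 9 mm steel rod runs on to 170 mm ahead of this point and there bends square to the left (own +y) into a straight prong 8 mm thick, its tip 38 mm from the rod's axis. All at one level; about 0.12 kg.
- prong (a point): Point on the pole's prong 18 mm from the rod's axis: 170 mm ahead of the handle's centre and 18 mm to own +y. Axes as the pole's.
- cradle (a point): Where the handle's centre lies when the pole is in its rest, 55 mm above the bench. Own +x: the way the hook end points. The fixed dark wooden rest (foot 160 x 75 x 10 mm) has forks 60 mm ahead of and behind this point, each 10 mm thick and 60 mm wide, with a slot 32 mm wide, floor 45 mm and prongs 63 mm above the bench.
- bole_jar: Terracotta-coloured jar with a white cap, 52 mm across, 62 mm high, standing beside the rest; origin under its centre. Leave alone.
- size_jar: Amber jar with a black cap, 52 mm across, 70 mm high, beside the rest; origin under its centre. Leave alone.
- rosette: Gilded rosette, 72 mm across, 30 mm high, on the bench in front of the cupboard; origin under its centre. Leave alone.
- tip_brush: Flat gilder's brush, white card and black bristles, 93 x 45 x 9 mm, on the bench in front of the cupboard; origin under the outer end of its card, own +x to the bristles. Leave alone.
- shellac: Green bottle, 66 mm across, 190 mm high, standing on the bench just beyond the flap's far end (cupboard +y); origin under its centre. Leave alone.
- brush_mug: White mug of green-handled brushes, 70 mm across and 90 mm high, 190 mm to the brush tops, on the bench just beyond the flap's near end (cupboard -y); origin under its centre. Leave alone.
- burnisher: Burnisher, a black square handle 80 x 14 x 14 mm with a short amber-coloured tip, lying on the bench near the hook end of the pole's rest; origin under the handle's centre. Leave alone.
- weight: Brass weight with a knob, 48 mm across, 48 mm high, on the cupboard's top; origin under its centre. Leave alone.

How it is judged (in metres and radians):
On the way, in this order (a step that is already met when the one before it is completed fails the run):
1. the lock knob is turned clockwise to about a quarter turn (beyond 1.2 rad) with the flap still shut (value of joint lock_knob above 1.2 rad and value of joint flap_angle below 0.15 rad), for 0.1 s.
2. the pole's prong is through the eye with the flap still nearly shut (distance between prong and eye below 0.02 m and value of joint flap_angle below 0.2 rad), for 0.1 s.
3. the flap is fully down (beyond 1.3 rad) with the prong still in the eye (value of joint flap_angle above 1.3 rad and distance between prong and eye below 0.021 m), for 0.1 s.
At the end, for the whole second after the job is handed in: The flap is fully down (beyond 1.27 rad), the knob still loosened (beyond 1.1 rad), and the pole lies released and still in both forks of its rest: handle centre within 25 mm sideways and 6 mm in height of the cradle point, hook end pointing as at the start, right way up within 0.2 rad (value of joint flap_angle above 1.27 rad and value of joint lock_knob above 1.1 rad and horizontal distance between pole_grip and cradle below 0.025 m and z of pole_grip in the frame of cradle between -0.006 and 0.006 m and x of prong in the frame of cradle above 0.12 m and angle between pole_grip's own z axis and vertical below 0.2 rad and linear speed of pole below 0.02 m/s); the robot touches nothing.
It fails at once if a finger touches the flap (more than 1 N) (contact force between the fingers and flap above 1 N).
It fails at once if one of the jars, the rosette, brush, bottle, weight, mug or burnisher is moved more than 25 mm (distance of any of bole_jar, size_jar, rosette, tip_brush, shellac, weight, brush_mug, burnisher from where it was at the start of the episode above 0.025 m).
It also fails if it takes over 59 s, if anything falls off the work surface, if the arm or the gripper's body presses on something with over 40 N, if the wrist force passes 120 N, or if a joint passes its speed limit or range.

ROBOT

A 6-joint arm with a two-finger parallel gripper is mounted at the origin on the work surface. World frame = base frame: x ahead of the robot, y to its left, z up, the work surface at z = 0. Lengths are in mm, angles in rad, forces in N, time in s.
With the tool pointing down it reaches from about 350 to 775 mm from the base axis. Payload 7.3 kg.
Tool frame: the origin (TCP) lies at the very end of the fingers, on their centre line; the grasp point (between the pads) lies 19 mm behind it; z points along the fingers, y is the line along which they close (so a half turn about z gives the same grasp; the last joint's range is limited). The gripper opens to 92 mm and grips with 3 to 60 N. Pads are 19 mm wide; open, the fingers measure 130 mm over their backs; the gripper's body (75 mm by 190 mm) begins 47 mm behind the grasp point.
Start: joints at [-0.146, 0.342, 1.524, -0, 1.275, -0.146], TCP at [525.019, 0.019, 226.741] pointing down, gripper open.
Joint ranges: [-2.53, 2.53], [-0.77, 2.02], [0.04, 2.7], [-1, 4.14], [0.28, 2.66], [-3.11, 3.11]. Speed limits (rad/s): [2.57, 2.57, 3.14, 3.14, 3.14, 3.14].

INTERFACE

Orientations are given as [roll, pitch, yaw] about the fixed x, y, z axes, in that order (R = Rz(yaw) Ry(pitch) Rx(roll)).
In Python, from plant import get_obs, capture, close_job gives the robot as it stands. The module is installed in compiled form; this text tells all that it offers.
- The arm moves only by the shell command python3 -m handwheel 'ROWS'. ROWS is JSON, a list of rows, each a list of 3 entries, a list of its own where there are three numbers: the turn, a rotation vector about the tool's x, y, z in degrees, then the shift along the tool's x, y, z in m, then the opening, from 0 (shut) to 1 (fully open). A call has 1 to 12 rows; each row is the pose to reach, as a shift and turn from the pose commanded when the call began, along the tool's axes at that moment; what a row does not reach only later rows make up. A row lasts 1/10 s, in which the tool goes at most 50 mm and 8.59 degrees, less where a joint would pass 70% of its speed; a pose out of reach is approached as far as the arm can. A call with a gripper value outside its range is refused whole. The fingers move at their own pace and stop on an object; the grip force is fixed at half the most. Time passes only in rows, so rows that repeat a pose let the fingers close. It gives the time, the measured TCP pose, the force, the opening and the grip force at its end, in the units of the state.
- get_obs(): the state, without advancing time (a new reading comes with each control period).
- capture(name): name is "scene" or "side" or "wrist"; returns a dict with "image" (400x640x3 uint8, red, green, blue), "depth" (400x640 float32, mm along the optical axis (not along the pixel's ray), 0 where there is no reading), "fx", "fy", "cx", "cy" (pixels), "k1" (the pictures are not rectified: a ray, as slopes to the right and down, at radius r is drawn at 1 + k1 r^2 times it, then the intrinsics apply), "camera_from_world" (4x4, takes a point from world to camera coordinates). Camera axes: x right, y down, z forward; pixel columns grow to the right and rows downward; lengths in mm; the calibration is good to about 2 mm. A picture is of the moment at which its call begins.
- close_job(): hands the job in; it is judged then, once.
The state is a dict: "time": time; "joint_positions": joint angles; "dq": joint speeds; "tau": joint torques, N m; "tool_pos": TCP position; "tcp_rot": TCP orientation; "contact_force": force on the tool from outside, world axes, zero at the start; "moment": the same for the moment, N m; "grip_width": finger opening in mm; "finger_force": force on a finger pad.
Only numpy, scipy, OpenCV 4.12 (cv2) and the standard library are available. Lean on these libraries where they do the work, as an engineer would, in place of code of your own. Each camera call takes 0.05 s, during which the arm holds its last target. There are 200 camera calls.

## Working session

There is one attempt and no reset: what is moved stays moved. The work goes in short steps, Python scripts to look and compute and a shell command to move; the robot and the scene stay as the last step left them, time stands still between calls to the robot, and variables do not carry over. Pictures are saved under pics/ and viewed, at most 14 in all, crops included, and the job is handed in when it is done.

```bash
mkdir -p pics; cat > h.py <<'E'
import numpy as np, cv2
from plant import get_obs, capture
def rays(c,uv):
    uv=np.atleast_2d(np.asarray(uv,float)); K=np.array([[c['fx'],0,c['cx']],[0,c['fy'],c['cy']],[0,0,1]])
    d=np.array([c['k1'],0,0,0,0.])
    s=cv2.undistortPoints(uv[:,None],K,d)[:,0]
    return np.c_[s,np.ones(len(s))]
def cam2w(c,p):
    T=np.linalg.inv(np.asarray(c['camera_from_world'])); return p@T[:3,:3].T+T[:3,3]
def depthpts(c,mask):
    v,u=np.nonzero(mask&(c['depth']>0)); return cam2w(c,rays(c,np.c_[u,v])*c['depth'][v,u][:,None])
def plane(c,uv,z):
    T=np.linalg.inv(np.asarray(c['camera_from_world'])); d=rays(c,uv)@T[:3,:3].T; o=T[:3,3]
    return o+d*((z-o[2])/d[:,2])[:,None]
def save(c,n,roi=None,s=1):
    im=c['image'][...,::-1]
    if roi: x0,y0,x1,y1=roi; im=cv2.resize(im[y0:y1,x0:x1],None,fx=s,fy=s)
    cv2.imwrite('pics/'+n+'.png',im)
E
python3 - <<'E'
from h import *
import pickle
cs={n:capture(n) for n in("scene","side","wrist")}
pickle.dump(cs,open('cs.pkl','wb'))
for n in("scene","side"): save(cs[n],n+'0')
for n,c in cs.items():
    T=np.linalg.inv(c['camera_from_world']);print(n,T[:3,3].round(),T[:3,2].round(2),c['fx'],c['k1'],(c['depth']>0).mean())
o=get_obs();print(o)
E
```

```text
scene [ 839.  404. 1014.] [-0.29 -0.44 -0.85] 399.42411346576273 0.028139144788188804 0.99590234375
side [-405.   28. 1369.] [ 0.65 -0.04 -0.76] 517.1182977187966 -0.07278687077138483 0.99591015625
wrist [525.  74. 384.] [-0.   -0.27 -0.96] 349.8097938236627 -0.03669950244706003 0.996046875
{'time': 0.15, 'joint_positions': array([-1.46031628e-01,  3.42530804e-01,  1.52477092e+00, -1.03466477e-05,
        1.27542071e+00, -1.46002152e-01]), 'dq': array([-0.0005217 , -0.00133731, -0.0028017 ,  0.00013017,  0.00012525,
       -0.00247256]), 'tau': array([ 7.52666965e-04, -4.31470585e+01, -2.44352603e+01,  7.18239485e-02,
        5.38185902e-02, -1.32920518e-04]), 'tool_pos': array([5.24699719e+02, 4.66365664e-02, 2.26230478e+02]), 'tcp_rot': array([-3.14047346e+00, -1.54574183e-04,  1.57076978e+00]), 'contact_force': array([-0.76798517,  0.44718855,  0.06961094]), 'moment': array([ 0.01750617, -0.02117372,  0.02175978]), 'finger_force': 0.0, 'grip_width': 91.46763407885162}
```

View pics/scene0.png

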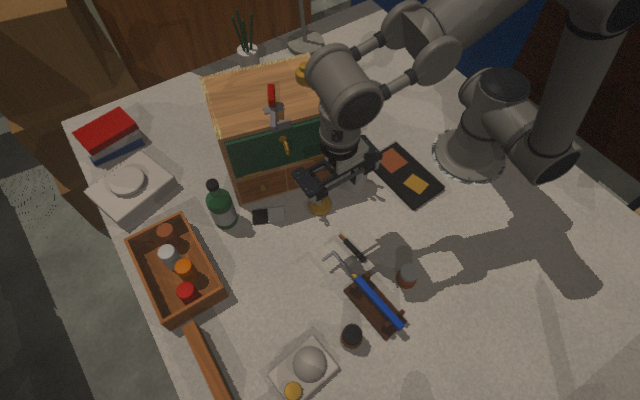

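View pics/side0.png

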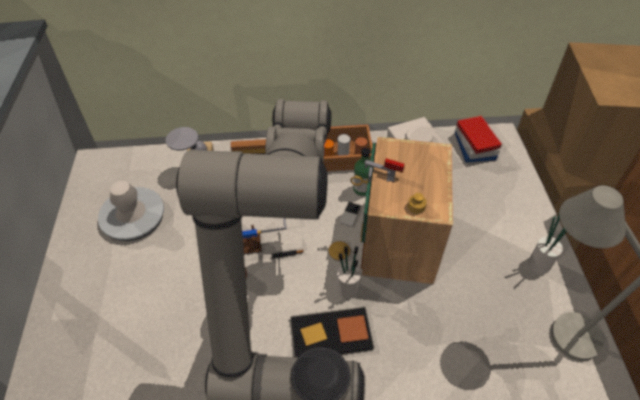

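The scene view shows the red knob at (270,93), brass eye at (285,147), green flap around it, and the blue pole at (380,303) with its hook near (335,260). The side view shows the knob at (395,165) and the weight at (417,203).

```bash
python3 - <<'E'
from h import *
import pickle
cs=pickle.load(open('cs.pkl','rb'))
def hsv(c): return cv2.cvtColor(c['image'],cv2.COLOR_RGB2HSV)
def box(c,x0,y0,x1,y1):
    m=np.zeros(c['depth'].shape,bool); m[y0:y1,x0:x1]=1; return m
def rect(name,P):
    r=cv2.minAreaRect(P[:,:2].astype(np.float32)); print(name,len(P),'med',np.median(P,0).round(1),'z',np.percentile(P[:,2],[2,50,98]).round(),'rect',np.round(r[0],1),np.round(r[1],1),round(r[2],2))
s=cs['scene'];H=hsv(s);h,S,V=[H[...,i].astype(int) for i in range(3)]
red=((h<6)|(h>174))&(S>160)&(V>90)
k=red&box(s,255,75,285,115); P=depthpts(s,k); top=P[P[:,2]>np.percentile(P[:,2],90)-8]; rect('knob',P);rect('knobtop',top)
d=cs['side'];Hd=hsv(d);hd,Sd,Vd=[Hd[...,i].astype(int) for i in range(3)]
k2=((hd<6)|(hd>174))&(Sd>160)&(Vd>90)&box(d,375,150,415,180); P=depthpts(d,k2);rect('knob side',P)
for nm,c,m in(('sc',s,k),('sd',d,k2)):
    v,u=np.nonzero(m);q=plane(c,np.c_[u,v],353.);rect('knob plane353 '+nm,q)
b=(h>100)&(h<130)&(S>130)&(V>60)&box(s,330,260,420,340);P=depthpts(s,b);rect('blue',P);v,u=np.nonzero(b);q=plane(s,np.c_[u,v],65.);rect('blue65',q)
P2=P[P[:,2]>60];rect('bluetop',P2);w=np.linalg.svd(P2[:,:2]-P2[:,:2].mean(0),full_matrices=False)[2][0];print('dir',np.degrees(np.arctan2(w[1],w[0])))
# flap plane
g=(h>55)&(h<95)&(S>60)&(V>25)&box(s,215,115,325,180);P=depthpts(s,g)
P=P[(P[:,2]>155)&(P[:,2]<285)];
n=None
X=P
for _ in range(4):
    c0=X.mean(0);n=np.linalg.svd(X-c0,full_matrices=False)[2][2];X=P[abs((P-c0)@n)<5]
n=n*np.sign(n[1]);print('flap',len(X),c0.round(1),n.round(3),'yaw n',np.degrees(np.arctan2(n[1],n[0])))
t=np.array([n[1],-n[0]]);t/=np.linalg.norm(t);e=X[:,:2]@t;print('extent along',np.percentile(e,[0.5,50,99.5]).round(1),'t',t.round(3))
# top of cupboard
for nm,c in cs.items():
    A=depthpts(c,box(c,0,0,640,400)); T=A[(abs(A[:,2]-300)<6)]
    if len(T)>500: rect('top '+nm,T)
# objects heights: print from scene
for nm,bx in dict(eye=(276,134,294,158),shellac=(205,178,238,228),mug=(0,0,1,1)).items():
    if nm!='mug':
        P=depthpts(s,box(s,*bx));print(nm,np.median(P,0).round(),np.percentile(P,[5,95],axis=0).round())
y=(h>15)&(h<32)&(S>140)&box(s,*(276,134,294,160));P=depthpts(s,y);rect('eye',P)
save(s,'z1',(200,60,440,340),2.1)
save(cs['wrist'],'wrist0')
E
```

```text
knob 97 med [ 544.8 -246.1  351.4] z [349. 351. 354.] rect [ 544.8 -246.2] [53.5 12.2] 60.23
knobtop 97 med [ 544.8 -246.1  351.4] z [349. 351. 354.] rect [ 544.8 -246.2] [53.5 12.2] 60.23
knob side 81 med [ 541.9 -249.1  353.1] z [349. 353. 357.] rect [ 542.1 -248.1] [52.  17.4] 58.67
knob plane353 sc 99 med [ 545.4 -244.9  353. ] z [353. 353. 353.] rect [ 545.6 -244.6] [53.  11.8] 60.1
knob plane353 sd 81 med [ 542.2 -249.2  353. ] z [353. 353. 353.] rect [ 542.3 -248.4] [51.8 15.7] 63.72
blue 492 med [552.5 238.3  64.2] z [55. 64. 68.] rect [544.7 229.8] [ 35.6 162. ] 4.69
blue65 492 med [552.9 238.4  65. ] z [65. 65. 65.] rect [553.2 233.8] [ 19.8 155.7] 5.66
bluetop 461 med [552.3 235.5  64.4] z [61. 64. 68.] rect [552.5 233.4] [ 18.8 155.9] 5.73
dir 96.13475997737834
flap 887 [ 553.2 -181.4  214.7] [ 0.232  0.973 -0.001] yaw n 76.5575953168966
extent along [489.9 568.7 714.2] t [ 0.973 -0.232]
top scene 7521 med [ 540.1 -279.6  299.1] z [295. 299. 305.] rect [ 331.5 -114.2] [468.7 818.9] 70.54
top side 7501 med [ 476.8 -270.7  300.5] z [295. 301. 305.] rect [ 345.  -209.1] [ 681.4 1015.5] 14.57
top wrist 7496 med [513.9  36.7 301.7] z [295. 302. 306.] rect [524.3  20.2] [ 36.2 173.8] 89.96
eye [ 562. -181.  240.] [[ 535. -187.  185.]
 [ 575. -143.  275.]]
shellac [ 751. -199.   75.] [[ 694. -334.   -3.]
 [ 793. -176.  187.]]
eye 89 med [ 565.9 -163.4  262.1] z [221. 262. 278.] rect [ 567.2 -161.9] [54.3 21.1] 61.25
```

View pics/z1.png

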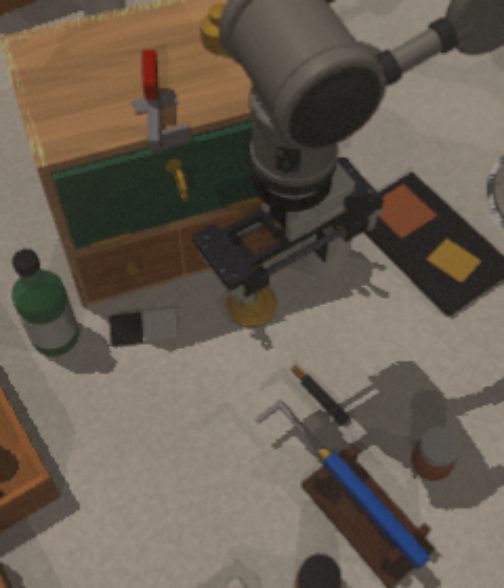

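View pics/wrist0.png

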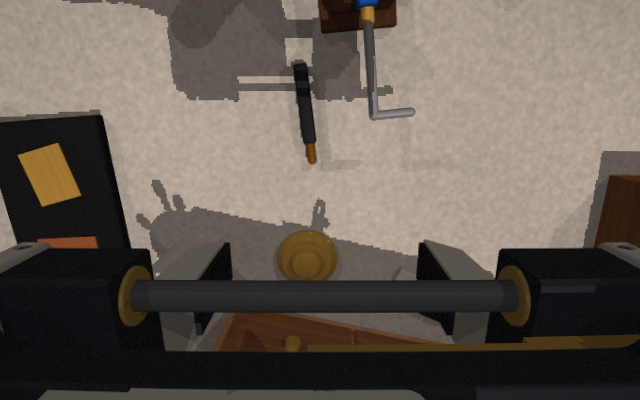

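The crop shows the tongue pointing to the flap at (170,135), the prong pointing to world +x at (265,410), and the jars beside the rest at (435,450) and (320,570). The wrist view shows the hook bend at (374,116). The measurements agree with the given sizes: knob top at 352, knob 55 mm behind the front. I'll move above the knob.

```bash
python3 -m handwheel '[[[0,0,0],[0,0,-0.045],0.45],[[0,0,0],[0,0,-0.09],0.45],[[0,0,0],[0,0,-0.135],0.45],[[0,0,4],[-0.03,0,-0.18],0.45],[[0,0,8],[-0.07,0.005,-0.195],0.45],[[0,0,13.4],[-0.115,0.01,-0.195],0.45],[[0,0,13.4],[-0.16,0.015,-0.195],0.45],[[0,0,13.4],[-0.205,0.0188,-0.195],0.45],[[0,0,13.4],[-0.247,0.0188,-0.195],0.45],[[0,0,13.4],[-0.247,0.0188,-0.195],0.45],[[0,0,13.4],[-0.247,0.0188,-0.195],0.45]]'
cat >> h.py <<'E'
from scipy.spatial.transform import Rotation as R
n=np.array([.232,.973,0]); n/=np.linalg.norm(n); t=np.array([n[1],-n[0],0])
def go(pos,yaw,pitchdeg=0):
    "shift/turn from the measured pose to a tool-down pose"
    o=get_obs(); A=R.from_euler('xyz',o['tcp_rot']); B=R.from_euler('xyz',[np.pi,0,np.radians(yaw)])
    print('t',round(o['time'],2),'pos',o['tool_pos'].round(1),'rpy',np.degrees(o['tcp_rot']).round(1),'j',o['joint_positions'].round(2),'w',round(o['grip_width'],1))
    print('turn',(A.inv()*B).as_rotvec(degrees=True).round(1),'shift',(A.inv().apply(np.array(pos)-o['tool_pos'])/1000).round(4))
E
python3 - <<'E'
from h import *
c=capture('wrist');s=capture('scene')
import pickle;pickle.dump((c,s),open('c2.pkl','wb'))
for nm,q in(('w',c),('s',s)):
    H=cv2.cvtColor(q['image'],cv2.COLOR_RGB2HSV).astype(int);m=((H[...,0]<6)|(H[...,0]>174))&(H[...,1]>150)&(H[...,2]>80)
    P=depthpts(q,m);P=P[(abs(P[:,2]-352)<8)&(P[:,1]<-150)]
    if len(P)>20:
        r=cv2.minAreaRect(P[:,:2].astype(np.float32));print(nm,len(P),P[:,2].mean().round(1),r)
    m=(H[...,0]>55)&(H[...,0]<95)&(H[...,1]>60)
    P=depthpts(q,m);P=P[(abs(P[:,:2]@n[:2]+48)<6)&(P[:,2]>180)&(P[:,2]<270)]
    if len(P)>50: print('flap',len(P),np.percentile(P@t,[0,.5,50,99.5,100]).round(1))
    P=depthpts(q,q['depth']>0); W=P[(abs(P[:,2]-335)<15)&(P@n<-90)&(P@t<560)]; print('weight',len(W),np.median(W,0).round() if len(W) else '')
go([543.5,-247,325],76.6)
P=depthpts(s,s['depth']>0)
for nm,x0,x1,y0,y1,z0,z1 in(('jars',420,700,120,350,57,75),('low',400,750,-180,60,20,120),('mug',330,480,-260,-50,80,195)):
    Q=P[(P[:,0]>x0)&(P[:,0]<x1)&(P[:,1]>y0)&(P[:,1]<y1)&(P[:,2]>z0)&(P[:,2]<z1)]
    b=np.unique((Q[:,:2]/20).round().astype(int)*20,axis=0,return_counts=True)
    print(nm,[(tuple(map(int,k)),int(v)) for k,v in zip(*b) if v>8])
save(s,'scene1')
E
```

```text
time: 1.25
tool_pos: [543.6, -247.7, 420.8]
tcp_rot: [-3.14, -0.001, 1.335]
contact_force: [0.9, -0.3, -0.5]
grip_width: 41.7
finger_force: 0.0
w 1771 353.0 ((544.7464599609375, -245.76187133789062), (55.12214660644531, 16.0352783203125), 61.07707595825195)
flap 195 [468.  469.2 572.9 720.6 721.8]
weight 0 
s 72 351.5 ((544.7122802734375, -246.24365234375), (52.59357452392578, 12.075483322143555), 60.29508972167969)
flap 675 [452.9 456.7 566.1 716.4 717.9]
weight 258 [ 431. -283.  330.]
t 1.35 pos [ 543.9 -246.   421.8] rpy [-180.    -0.    76.6] j [-0.55  0.44  0.86  0.    1.85 -0.32] w 41.1
turn [-0. -0.  0.] shift [-0.0011 -0.0001  0.0968]
jars [((420, 200), 18), ((420, 220), 30), ((440, 200), 49), ((440, 220), 61), ((440, 240), 26), ((460, 200), 17), ((460, 220), 38), ((520, 280), 28), ((540, 160), 20), ((540, 200), 10), ((540, 220), 17), ((540, 240), 24), ((540, 260), 38), ((540, 280), 47), ((540, 300), 57), ((560, 140), 24), ((560, 160), 53), ((560, 180), 58), ((560, 200), 52), ((560, 220), 49), ((560, 240), 45), ((560, 260), 30), ((560, 280), 40), ((560, 300), 20), ((580, 160), 20), ((640, 240), 32), ((640, 260), 77), ((640, 280), 38), ((660, 240), 38), ((660, 260), 79), ((660, 280), 51), ((680, 260), 20)]
low [((400, -120), 42), ((400, -100), 44), ((420, -160), 103), ((440, -160), 144), ((460, -160), 135), ((480, -180), 66), ((480, -160), 74), ((500, -180), 139), ((500, -160), 13), ((500, -120), 11), ((500, -100), 39), ((500, -80), 17), ((520, -180), 76), ((520, -100), 25), ((740, -180), 87)]
mug [((340, -120), 44), ((340, -100), 25), ((360, -120), 69), ((360, -100), 28), ((360, -80), 41), ((380, -140), 25), ((380, -120), 83), ((380, -100), 91), ((380, -80), 65), ((400, -140), 9), ((400, -120), 39), ((400, -100), 62), ((420, -160), 120), ((440, -160), 159), ((460, -180), 12), ((460, -160), 152), ((480, -180), 17), ((480, -160), 68)]
```

View pics/scene1.png

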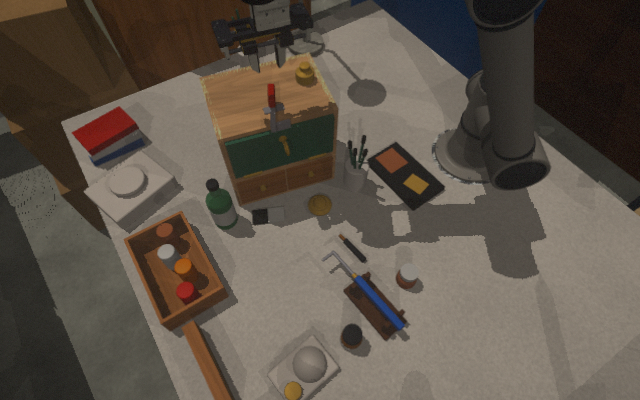

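The arm now clears the view. The knob bar at (270,93) is centred at (544.7,-246) and lies at 61°, so it starts about 0.27 rad past locked. The cupboard's normal is at 76.6°. I'll align to the bar, descend, grip and turn it.

```bash
python3 -m handwheel '[[[0,0,8],[0,0.0008,0.03],0.45],[[0,0,15.5],[0,0.0008,0.06],0.45],[[0,0,15.5],[0,0.0008,0.085],0.45],[[0,0,15.5],[0,0.0008,0.097],0.45],[[0,0,15.5],[0,0.0008,0.097],0.45],[[0,0,15.5],[0,0.0008,0.097],0],[[0,0,15.5],[0,0.0008,0.097],0],[[0,0,15.5],[0,0.0008,0.097],0],[[0,0,15.5],[0,0.0008,0.097],0],[[0,0,15.5],[0,0.0008,0.097],0]]'
```

```text
time: 2.35
tool_pos: [544.8, -247.2, 325.6]
tcp_rot: [3.14, -0.0, 1.066]
contact_force: [0.7, -0.2, 3.3]
grip_width: 15.7
finger_force: 30.0
```

```bash
python3 -m handwheel '[[[0,0,7],[0,0,0],0],[[0,0,14],[0,0,0],0],[[0,0,21],[0,0,0],0],[[0,0,28],[0,0,0],0],[[0,0,35],[0,0,0],0],[[0,0,42],[0,0,0],0],[[0,0,49],[0,0,0],0],[[0,0,56],[0,0,0],0],[[0,0,63],[0,0,0],0],[[0,0,68],[0,0,0],0],[[0,0,68],[0,0,0],0],[[0,0,68],[0,0,0],0]]'
python3 - <<'E'
from h import *
go([544.7,-246,325],-7)
E
```

```text
time: 3.55
tool_pos: [544.7, -246.9, 325.5]
tcp_rot: [-3.141, -0.001, -0.118]
contact_force: [-1.1, 3.3, 6.0]
grip_width: 15.8
finger_force: 30.0
t 3.55 pos [ 544.7 -246.9  325.5] rpy [-1.8e+02 -1.0e-01 -6.7e+00] j [-0.55  0.43  1.12  0.    1.59  1.13] w 15.8
turn [-0.  -0.1  0.3] shift [-0.0001 -0.0009  0.0005]
```

```bash
python3 -m handwheel '[[[0,0,0],[0,0,0],0.45],[[0,0,0],[0,0,0],0.45],[[0,0,0],[0,0,0],0.45],[[0,0,0],[0,0,-0.04],0.45],[[0,0,0],[0,0,-0.085],0.45],[[0,0,-8],[0,0,-0.12],0.45],[[0,0,-16],[0,0,-0.12],0.45]]'
python3 - <<'E'
from h import *
for nm in('wrist','scene'):
    q=capture(nm)
    H=cv2.cvtColor(q['image'],cv2.COLOR_RGB2HSV).astype(int);m=((H[...,0]<6)|(H[...,0]>174))&(H[...,1]>150)&(H[...,2]>80)
    P=depthpts(q,m);P=P[(abs(P[:,2]-352)<8)&(P[:,1]<-150)]
    if len(P)>20: print(nm,len(P),cv2.minAreaRect(P[:,:2].astype(np.float32)))
h=np.array([np.cos(np.radians(276.1)),np.sin(np.radians(276.1)),0])
p=np.array([552.5,234,0])+25*h;print(p)
go(p+[0,0,150],96.1)
E
```

```text
time: 4.25
tool_pos: [545.2, -247.7, 450.3]
tcp_rot: [3.135, -0.008, 0.165]
contact_force: [0.7, -0.4, 0.5]
grip_width: 41.4
finger_force: 0.0
wrist 1362 ((545.2935791015625, -245.70281982421875), (15.72698974609375, 54.816322326660156), 83.27223205566406)
scene 35 ((563.6349487304688, -248.7268829345703), (17.18265151977539, 14.407544136047363), 1.1234006881713867)
[555.15660178 209.1415514    0.        ]
t 4.35 pos [ 544.8 -247.4  445.3] rpy [ 1.799e+02 -1.000e-01  9.200e+00] j [-0.55  0.45  0.78 -0.    1.91  0.86] w 41.5
turn [  0.1  -0.  -86.9] shift [ 0.0828 -0.4494  0.2949]
```

```bash
python3 -m handwheel '[[[0,0,-8],[0.007,-0.038,0],0.5],[[0,0,-16],[0.014,-0.076,0],0.5],[[0,0,-24],[0.021,-0.114,0],0.5],[[0,0,-32],[0.028,-0.152,0],0.5],[[0,0,-40],[0.035,-0.19,0.02],0.5],[[0,0,-48],[0.042,-0.228,0.045],0.5],[[0,0,-56],[0.049,-0.266,0.07],0.5],[[0,0,-64],[0.056,-0.304,0.095],0.5],[[0,0,-72],[0.063,-0.342,0.12],0.5],[[0,0,-80],[0.07,-0.38,0.145],0.5],[[0,0,-87],[0.077,-0.418,0.17],0.5],[[0,0,-87],[0.083,-0.449,0.2],0.5]]'
python3 - <<'E'
from h import *
q=capture('wrist');save(q,'w2')
H=cv2.cvtColor(q['image'],cv2.COLOR_RGB2HSV).astype(int);m=(H[...,0]>100)&(H[...,0]<130)&(H[...,1]>130)&(H[...,2]>50)
P=depthpts(q,m);print(len(P),np.percentile(P,[1,50,99],axis=0).round(1));P=P[(abs(P[:,2]-65)<6)]
print(len(P),cv2.minAreaRect(P[:,:2].astype(np.float32)),P[:,2].mean())
h=np.array([np.cos(np.radians(276.1)),np.sin(np.radians(276.1)),0])
p=np.array([552.5,234,0])+25*h
go(p+[0,0,36],96.1)
E
```

```text
time: 5.55
tool_pos: [554.8, 211.2, 242.9]
tcp_rot: [-3.141, 0.0, 1.678]
contact_force: [0.3, -0.1, -0.3]
grip_width: 45.8
finger_force: 0.0
2932 [[538.3 160.1  10.9]
 [552.  242.3  65.3]
 [567.5 312.4  67.1]]
2871 ((552.5433349609375, 236.05931091308594), (16.76308250427246, 157.52101135253906), 5.761433124542236) 65.27345165118557
t 5.6 pos [552.1 214.7 236.8] rpy [-1.794e+02 -1.000e-01  9.610e+01] j [0.24 0.47 1.3  0.   1.38 0.13] w 46.0
turn [-0.6 -0.1  0. ] shift [-0.0062  0.0045  0.2008]
```

View pics/w2.png

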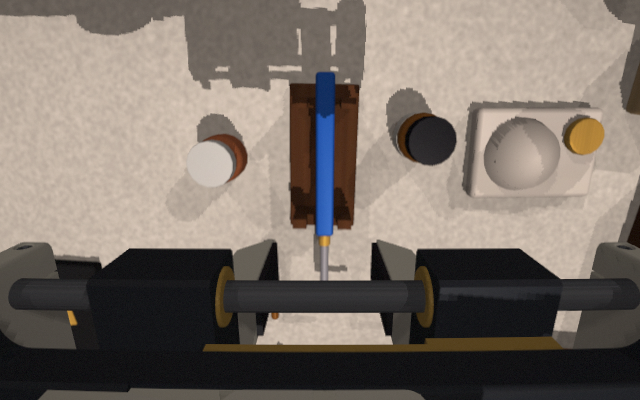

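The wrist view shows the handle lying straight at u≈325, with both jars well clear of the fingers.

```bash
python3 -m handwheel '[[[0,0,0],[0,0,0.04],0.5],[[0,0,0],[0,0,0.08],0.5],[[0,0,0],[0,0,0.12],0.5],[[0,0,0],[0,0,0.15],0.5],[[0,0,0],[0,0,0.15],0.5],[[0,0,0],[0,0,0.15],0.5]]'
python3 - <<'E'
from h import *
h=np.array([np.cos(np.radians(276.0)),np.sin(np.radians(276.0)),0])
go(np.array([552.5,235.5,36])+25*h,96)
E
```

```text
time: 6.2
tool_pos: [555.3, 209.1, 94.6]
tcp_rot: [-3.14, 0.0, 1.675]
contact_force: [1.3, -0.3, -0.0]
grip_width: 45.9
finger_force: 0.0
t 6.2 pos [555.3 209.1  94.6] rpy [-179.9    0.    96. ] j [ 0.23  0.59  1.5  -0.    1.05  0.13] w 45.9
turn [-0.1  0.  -0. ] shift [0.0016 0.     0.0586]
```

```bash
python3 -m handwheel '[[[0,0,0],[0.0015,0,0.03],0.5],[[0,0,0],[0.0015,0,0.058],0.5],[[0,0,0],[0.0015,0,0.058],0.5],[[0,0,0],[0.0015,0,0.058],0],[[0,0,0],[0.0015,0,0.058],0],[[0,0,0],[0.0015,0,0.058],0],[[0,0,0],[0.0015,0,0.058],0],[[0,0,0],[0.0015,0,0.058],0]]'
python3 - <<'E'
from h import *
go([0,0,0],96)
E
```

```text
time: 7.0
tool_pos: [555.9, 210.9, 38.0]
tcp_rot: [3.14, -0.0, 1.677]
contact_force: [-1.0, -0.1, 7.7]
grip_width: 17.8
finger_force: 30.0
t 7.0 pos [555.9 210.9  38. ] rpy [179.9  -0.   96.1] j [ 0.23  0.67  1.55 -0.    0.93  0.13] w 17.8
turn [ 0.1 -0.   0.1] shift [-0.1507 -0.5753  0.0369]
```

```bash
python3 -m handwheel '[[[0,0,0],[0,0,-0.02],0],[[0,0,0],[0,0,-0.05],0],[[0,0,0],[0,0,-0.09],0],[[0,0,0],[0,0,-0.13],0],[[0,0,3],[-0.02,-0.005,-0.17],0],[[0,0,8],[-0.055,-0.012,-0.195],0],[[0,0,14],[-0.095,-0.02,-0.205],0],[[0,0,19.5],[-0.135,-0.03,-0.205],0],[[0,0,19.5],[-0.17,-0.036,-0.205],0],[[0,0,19.5],[-0.19,-0.041,-0.205],0],[[0,0,19.5],[-0.202,-0.0436,-0.205],0],[[0,0,19.5],[-0.202,-0.0436,-0.205],0]]'
python3 - <<'E'
from h import *
import pickle
s=capture('scene');d=capture('side');pickle.dump((s,d),open('c3.pkl','wb'))
go([534,5.4,243],76.6)
a=cv2.resize(s['image'][90:250,190:390],None,fx=2.9,fy=2.9)
b=cv2.resize(d['image'][130:290,250:450],None,fx=2.9,fy=2.9)
cv2.imwrite('pics/s3.png',a[...,::-1]);cv2.imwrite('pics/d3.png',b[...,::-1])
E
```

```text
time: 8.2
tool_pos: [533.4, 4.3, 241.7]
tcp_rot: [-3.141, 0.0, 1.335]
contact_force: [0.6, 0.0, -1.7]
grip_width: 17.9
finger_force: 30.0
t 8.3 pos [533.6   6.  241.7] rpy [-180.    -0.    76.6] j [-0.13  0.35  1.48  0.    1.32  0.1 ] w 17.9
turn [-0. -0.  0.] shift [-0.0005  0.0006 -0.0013]
```

View pics/s3.png

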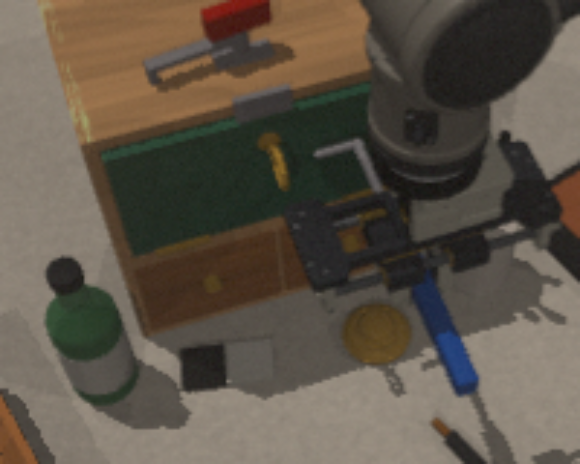

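View pics/d3.png

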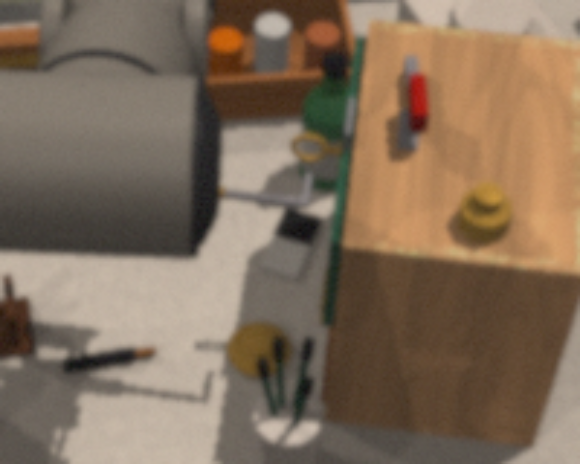

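Scene crop: ring edge-on at (280,169), prong from its bend at (358,146) to its tip at (318,154). Side crop: ring face-on at (310,147), prong tip at (305,172), bend at (302,202). Next I'll triangulate these points.

```bash
cat >> h.py <<'E'
def tri(s,d,us,ud):
    X=cv2.triangulatePoints(np.asarray(s['camera_from_world'])[:3],np.asarray(d['camera_from_world'])[:3],rays(s,us)[:,:2].T,rays(d,ud)[:,:2].T)
    X=(X[:3]/X[3]).T
    def pr(c,X):
        C=X@np.asarray(c['camera_from_world'])[:3,:3].T+np.asarray(c['camera_from_world'])[:3,3];q=C[:,:2]/C[:,2:];q=q*(1+c['k1']*(q**2).sum(1,keepdims=True));return q*[c['fx'],c['fy']]+[c['cx'],c['cy']]
    return X,pr(s,X)-us,pr(d,X)-ud
E
python3 - <<'E'
from h import *
import pickle
s,d=pickle.load(open('c3.pkl','rb'))
# ring mask in side view
H=cv2.cvtColor(d['image'],cv2.COLOR_RGB2HSV).astype(int);m=(H[...,0]>14)&(H[...,0]<33)&(H[...,1]>95)
m[:172]=0;m[190:]=0;m[:,:348]=0;m[:,366:]=0
v,u=np.nonzero(m);print('side ring',u.min(),u.max(),v.min(),v.max(),cv2.minEnclosingCircle(np.c_[u,v][u<364].astype(np.float32)))
H=cv2.cvtColor(s['image'],cv2.COLOR_RGB2HSV).astype(int);m=(H[...,0]>14)&(H[...,0]<33)&(H[...,1]>110)
m[:134]=0;m[158:]=0;m[:,:277]=0;m[:,294:]=0
v,u=np.nonzero(m);print('scene ring',[(int(r),u[v==r].min(),u[v==r].max()) for r in np.unique(v)])
us=np.array([[286.55,148.3],[299.7,143.1],[313.4,140.3]]);ud=np.array([[356.9,180.7],[355.2,189.3],[354.1,199.7]])
X,a,b=tri(s,d,us,ud);print(X.round(1),a.round(1),b.round(1))
print('tn',np.c_[X@t,X@n].round(1))
h=-n;tcp=get_obs()['tool_pos'];print('prong exp',(tcp+145*h+18*t+[0,0,17]).round(1),'tip exp',(tcp+145*h+38*t+[0,0,17]).round(1),'bend', (tcp+145*h+[0,0,17]).round(1))
E
```

```text
side ring 351 365 175 185 ((357.0, 180.5), 6.18475866317749)
scene ring [(136, np.int64(281), np.int64(285)), (137, np.int64(279), np.int64(286)), (138, np.int64(279), np.int64(286)), (139, np.int64(279), np.int64(286)), (140, np.int64(279), np.int64(285)), (141, np.int64(280), np.int64(286)), (142, np.int64(282), np.int64(286)), (143, np.int64(283), np.int64(287)), (144, np.int64(283), np.int64(287)), (145, np.int64(284), np.int64(287)), (146, np.int64(284), np.int64(288)), (147, np.int64(284), np.int64(288)), (148, np.int64(284), np.int64(288)), (149, np.int64(285), np.int64(289)), (150, np.int64(285), np.int64(289)), (151, np.int64(285), np.int64(289)), (152, np.int64(286), np.int64(289)), (153, np.int64(286), np.int64(289)), (154, np.int64(286), np.int64(289)), (155, np.int64(287), np.int64(288))]
[[ 567.1 -152.6  259.4]
 [ 533.3 -144.5  263.2]
 [ 498.9 -136.9  259.1]] [[-1.  -0.9]
 [-0.5 -0.4]
 [-0.6 -0.5]] [[-0.9  0.7]
 [-0.4  0.3]
 [-0.5  0.4]]
tn [[587.1 -16.9]
 [552.2 -16.8]
 [517.1 -17.5]]
prong exp [ 517.4 -139.2  258.7] tip exp [ 536.9 -143.9  258.7] bend [ 499.9 -135.1  258.7]
```

```bash
python3 -m handwheel '[[[0,0,0],[0,0.012,0],0],[[0,0,0],[0,0.024,0],0],[[0,0,0],[0,0.032,0],0],[[0,0,0],[0,0.038,0],0],[[0,0,0],[0,0.044,0],0],[[0,0,0],[0,0.05,0],0],[[0,0,0],[0,0.05,0],0],[[0,0,0],[0,0.05,0],0]]'
python3 - <<'E'
from h import *
s=capture('scene');d=capture('side')
go([0,0,0],76.6)
a=cv2.resize(s['image'][100:190,240:350],None,fx=3.6,fy=3.6)
b=cv2.resize(d['image'][150:240,300:410],None,fx=3.6,fy=3.6)
cv2.imwrite('pics/i4.png',np.hstack([a,b])[...,::-1])
E
```

```text
time: 9.1
tool_pos: [582.0, -6.2, 241.6]
tcp_rot: [-3.141, 0.0, 1.337]
contact_force: [1.1, -0.2, -0.7]
grip_width: 17.6
finger_force: 30.0
t 9.2 pos [581.9  -6.2 241.8] rpy [-180.    -0.    76.6] j [-0.14  0.44  1.34  0.    1.37  0.09] w 17.5
turn [-0. -0. -0.] shift [-0.1288 -0.5675  0.2418]
```

View pics/i4.png

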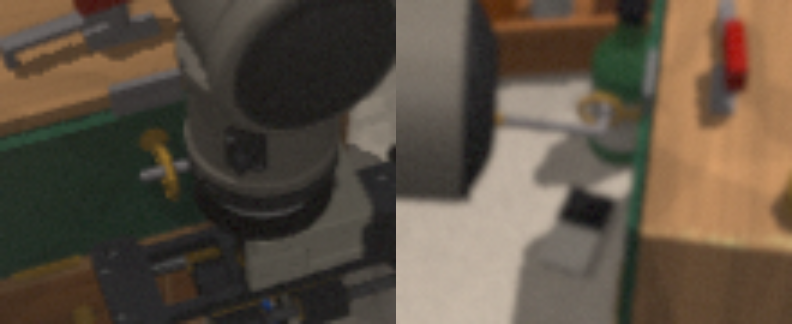

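The prong is through the ring at (165,170). I'll pull the flap along its arc, first part now.

```bash
python3 -m handwheel '[[[0,0,0],[0.006,0,0.002],0],[[0,0,0],[0.0112,0,0.0045],0],[[0,0,0],[0.0175,0,0.0078],0],[[0,0,0],[0.0237,0,0.0113],0],[[0,0,0],[0.0295,0,0.0152],0],[[0,0,0],[0.0353,0,0.0195],0],[[0,0,0],[0.0405,0,0.0242],0],[[0,0,0],[0.0457,0,0.0291],0],[[0,0,0],[0.0504,0,0.0344],0],[[0,0,0],[0.055,0,0.0399],0],[[0,0,0],[0.059,0,0.0457],0],[[0,0,0],[0.0628,0,0.0518],0]]'
cat > look.py <<'E'
from h import *
import sys
s=capture('scene');d=capture('side')
a=cv2.resize(s['image'][90:230,220:380],None,fx=2.5,fy=2.5)
b=cv2.resize(d['image'][130:270,270:430],None,fx=2.5,fy=2.5)
cv2.imwrite('pics/%s.png'%sys.argv[1],np.hstack([a,b])[...,::-1])
for nm,c in(('scene',s),('side',d)):
    H=cv2.cvtColor(c['image'],cv2.COLOR_RGB2HSV).astype(int);m=(H[...,0]>55)&(H[...,0]<95)&(H[...,1]>60)
    P=depthpts(c,m);o=P@n+54;q=P@t-587;k=(abs(q)<130)&(o>-8)&(o<180)&(P[:,2]>120)&(P[:,2]<300);P=P[k];o=o[k]
    if len(P)>100:
        i=o>np.percentile(o,50); 
        f=cv2.fitLine(np.c_[o,P[:,2]].astype(np.float32),cv2.DIST_HUBER,0,.01,.01).ravel();print(nm,len(P),'flap angle~',round(float(np.arctan(abs(f[0]/f[1]))),2),'omax',np.percentile(o,98).round(),'z at',np.median(P[o>np.percentile(o,90)][:,2]).round())
go([0,0,0],76.6)
E
python3 look.py l5
```

```text
time: 10.4
tool_pos: [596.8, 55.3, 189.5]
tcp_rot: [3.141, -0.0, 1.337]
contact_force: [0.2, -1.1, -0.1]
grip_width: 17.7
finger_force: 30.0
scene 228 flap angle~ 0.96 omax 86.0 z at 259.0
side 1979 flap angle~ 0.65 omax 81.0 z at 262.0
t 10.5 pos [596.4  55.6 188.8] rpy [-179.9   -0.    76.6] j [-0.04  0.51  1.37  0.    1.27  0.2 ] w 17.6
turn [-0.1 -0.   0. ] shift [-0.1921 -0.5671  0.1896]
```

```bash
python3 -m handwheel '[[[0,0,0],[0.0038,0,0.0072],0],[[0,0,0],[0.0063,0,0.0127],0],[[0,0,0],[0.0093,0,0.0203],0],[[0,0,0],[0.0111,0,0.0261],0],[[0,0,0],[0.0131,0,0.034],0],[[0,0,0],[0.0142,0,0.04],0],[[0,0,0],[0.0152,0,0.0481],0],[[0,0,0],[0.0155,0,0.0541],0],[[0,0,0],[0.0155,0,0.0623],0],[[0,0,0],[0.015,0,0.0704],0],[[0,0,0],[0.0138,0,0.0784],0],[[0,0,0],[0.0126,0,0.0844],0]]'
python3 look.py l6
```

```text
time: 11.7
tool_pos: [599.4, 67.0, 104.6]
tcp_rot: [-3.141, -0.0, 1.337]
contact_force: [1.1, 2.4, 0.7]
grip_width: 18.0
finger_force: 30.0
scene 2025 flap angle~ 1.4 omax 135.0 z at 177.0
side 2888 flap angle~ 1.4 omax 129.0 z at 178.0
t 11.8 pos [599.2  67.1 104.6] rpy [-179.9   -0.    76.6] j [-0.02  0.6   1.46  0.    1.09  0.22] w 17.7
turn [-0.1 -0.  -0. ] shift [-0.2042 -0.5672  0.1053]
```

View pics/l6.png

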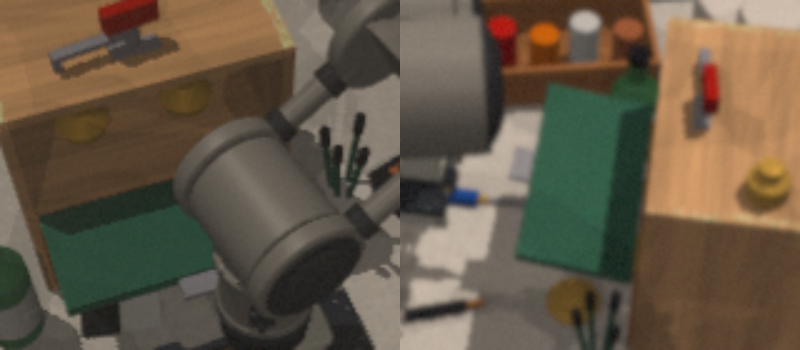

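The flap is down: its edge is at out 134 mm and z 177, which gives about 1.37 rad. I'll hold briefly, centre the prong in the ring and draw it out.

```bash
python3 -m handwheel '[[[0,0,0],[0,0,0.002],0],[[0,0,0],[0,0,0.002],0],[[0,0,0],[0,0,0.002],0],[[0,0,0],[0.001,0,-0.004],0],[[0,0,0],[0.001,0,-0.008],0],[[0,0,0],[0.001,0,-0.008],0],[[0,0,0],[0.001,-0.008,-0.008],0],[[0,0,0],[0.001,-0.018,-0.008],0],[[0,0,0],[0.001,-0.028,-0.008],0],[[0,0,0],[0.001,-0.038,-0.008],0],[[0,0,0],[0.001,-0.05,-0.008],0],[[0,0,0],[0.001,-0.05,-0.008],0]]'
python3 look.py l7
```

```text
time: 13.0
tool_pos: [549.3, 80.2, 113.6]
tcp_rot: [-3.14, 0.0, 1.338]
contact_force: [0.4, -0.4, -1.0]
grip_width: 18.1
finger_force: 30.0
scene 3028 flap angle~ 1.4 omax 136.0 z at 177.0
side 2894 flap angle~ 1.4 omax 129.0 z at 178.0
t 13.1 pos [551.2  79.7 113.9] rpy [180.   -0.   76.6] j [ 0.01  0.51  1.59 -0.    1.04  0.24] w 18.0
turn [ 0. -0.  0.] shift [-0.2052 -0.5179  0.1134]
```

```bash
python3 -m handwheel '[[[0,0,0],[0.02,0,0],0],[[0,0,0],[0.045,0,0],0],[[0,0,0],[0.07,-0.004,0],0],[[0,0,0],[0.095,-0.01,0],0],[[0,0,-7],[0.115,-0.017,0],0],[[0,0,-14],[0.124,-0.022,0],0],[[0,0,-19.5],[0.1284,-0.0248,0],0],[[0,0,-19.5],[0.1284,-0.0248,0],0],[[0,0,-19.5],[0.1284,-0.0248,0],0],[[0,0,-19.5],[0.1284,-0.0248,0],0]]'
python3 - <<'E'
from h import *
import pickle
s=capture('scene');d=capture('side')
go([555.9,210.9,38],96.1)
H=cv2.cvtColor(s['image'],cv2.COLOR_RGB2HSV).astype(int);m=(H[...,0]>100)&(H[...,0]<130)&(H[...,1]>130)&(H[...,2]>50)
P=depthpts(s,m);P=P[(P[:,2]>110)&(P[:,1]>130)&(P[:,1]<330)];print(len(P),cv2.minAreaRect(P[:,:2].astype(np.float32)),np.polyfit(P[:,1],P[:,2],1),P[:,2].max())
a=cv2.resize(s['image'][200:360,280:480],None,fx=3,fy=3)
cv2.imwrite('pics/p8.png',a[...,::-1])
E
```

```text
time: 14.1
tool_pos: [557.2, 209.8, 113.5]
tcp_rot: [3.141, 0.0, 1.675]
contact_force: [0.2, 0.5, -1.2]
grip_width: 17.7
finger_force: 30.0
t 14.2 pos [557.1 209.8 113.5] rpy [180.   0.  96.] j [ 0.23  0.57  1.48 -0.    1.09  0.13] w 18.1
turn [ 0.   0.  -0.1] shift [ 0.0012 -0.0011  0.0755]
264 ((562.7844848632812, 233.7129669189453), (31.568239212036133, 156.62197875976562), 5.889961242675781) [-4.60964452e-02  1.50904905e+02] 202.16881879646155
```

View pics/p8.png

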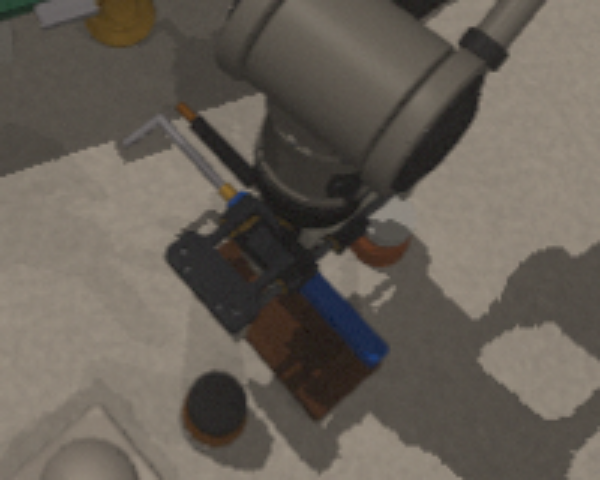

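The pole is held level above the rest, hook to the upper left at (160,118). I'll lower it, release to a partial opening and rise.

```bash
python3 -m handwheel '[[[0,0,0],[0.001,-0.001,0.025],0],[[0,0,0],[0.001,-0.001,0.045],0],[[0,0,0],[0.001,-0.001,0.06],0],[[0,0,0],[0.001,-0.001,0.07],0],[[0,0,0],[0.001,-0.001,0.0755],0],[[0,0,0],[0.001,-0.001,0.0755],0],[[0,0,0],[0.001,-0.001,0.0755],0.5],[[0,0,0],[0.001,-0.001,0.0755],0.5],[[0,0,0],[0.001,-0.001,0.0755],0.5],[[0,0,0],[0.001,-0.001,0.0755],0.5]]' && python3 -m handwheel '[[[0,0,0],[0,0,-0.02],0.5],[[0,0,0],[0,0,-0.06],0.5],[[0,0,0],[0,0,-0.1],0.5],[[0,0,0],[0,0,-0.145],0.5],[[0,0,0],[0,0,-0.19],0.5],[[0,0,0],[0,0,-0.21],0.5],[[0,0,0],[0,0,-0.21],0.5],[[0,0,0],[0,0,-0.21],0.5]]'
python3 - <<'E'
from h import *
q=capture('wrist');s=capture('scene')
H=cv2.cvtColor(q['image'],cv2.COLOR_RGB2HSV).astype(int);m=(H[...,0]>100)&(H[...,0]<130)&(H[...,1]>130)&(H[...,2]>50)
P=depthpts(q,m);P=P[(abs(P[:,2]-65)<15)]
print(len(P),cv2.minAreaRect(P[:,:2].astype(np.float32)),P[:,2].mean(),np.polyfit(P[:,1],P[:,2],1))
c=s;H=cv2.cvtColor(c['image'],cv2.COLOR_RGB2HSV).astype(int);m=(H[...,0]>55)&(H[...,0]<95)&(H[...,1]>60)
P=depthpts(c,m);o=P@n+54;k=(abs(P@t-587)<130)&(o>20)&(o<180)&(P[:,2]>120);print('flap',k.sum(),np.percentile(o[k],98).round(1),np.polyfit(o[k],P[k][:,2],1))
a=cv2.resize(s['image'][60:360,180:480],None,fx=1.95,fy=1.95);cv2.imwrite('pics/f9.png',a[...,::-1])
E
```

```text
time: 15.2
tool_pos: [555.9, 211.2, 38.3]
tcp_rot: [3.141, -0.0, 1.677]
contact_force: [0.3, 0.2, -0.2]
grip_width: 43.7
finger_force: 0.0
time: 16.0
tool_pos: [555.4, 211.1, 247.5]
tcp_rot: [-3.141, 0.0, 1.677]
contact_force: [0.1, -0.1, 0.2]
grip_width: 46.1
finger_force: 0.0
2869 ((553.6409301757812, 235.1624755859375), (17.517780303955078, 157.95098876953125), 5.745729923248291) 65.24213892392417 [-6.09523473e-04  6.53881425e+01]
flap 3410 136.1 [  0.16007435 156.04858178]
```

View pics/f9.png

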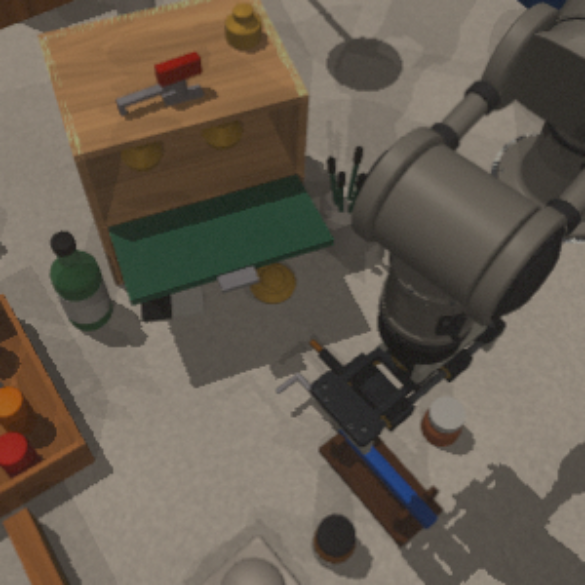

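The picture shows the flap open (slope 0.16, about 1.41 rad), the knob still turned, the pole back in its rest within 2 mm and level, and everything else in place. I'm handing in.

```bash
python3 -c "
from plant import close_job
print(close_job())"
```

```text
the job is handed in; nothing more can be done
None
```

The job is handed in, with no verdict returned: the knob is at about 1.45 rad, the flap fully open at about 1.4 rad, and the pole is back level in both forks within 2 mm of where it lay; it took about 16 s, and nothing else looked moved in the last picture.

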